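Lean the pay-code plate on the counter stand

ROBOT

A 6-joint arm with a two-finger parallel gripper is mounted at the origin on the work surface. World frame = base frame: x ahead of the robot, y to its left, z up, the work surface at z = 0. Lengths are in m, angles in degrees, forces in N, time in s.
With the tool pointing down it reaches from about 0.25 to 0.8 m from the base axis. Payload 8.5 kg.
Tool frame: the origin (TCP) lies at the very end of the fingers, on their centre line; the grasp point (between the pads) lies 19 mm behind it (robot.hold_point_z is the distance from the TCP to the grasp point, in m); z points along the fingers, y is the line along which they close (so a half turn about z gives the same grasp; the last joint's range is limited). The gripper opens to 85 mm and grips with 20 to 120 N. Pads are 22 mm wide; open, the fingers measure 114 mm over their backs; the gripper's body (76 mm by 85 mm) begins 54 mm behind the grasp point. The pads swing forward as they close: fully open they stand 13 mm farther back than shut.
Start: joints at [-75.401, 13.648, -0.773, 75.585, 0, 90], TCP at [0.132, -0.508, 0.209] pointing down, gripper open.
Joint ranges: [-152.45, 152.45], [-59.26, 108.67], [-65.41, 83.53], [-104.44, 129.93], [-82.83, 76.93], [-180, 180]. Speed limits (degrees/s): [127.2, 127.2, 159.86, 180, 180, 180].

INTERFACE

Orientations are given as [roll, pitch, yaw] about the fixed x, y, z axes, in that order (R = Rz(yaw) Ry(pitch) Rx(roll)).
In Python, from station import robot gives the robot as it stands.
- The arm moves only by the tool step_arm, never from a script. Its argument "increments" is a list of rows, each a list of 7 numbers: the shift along the tool's x, y, z in cm, then the turn, a rotation vector about the tool's x, y, z in rad, then the opening, from 0 (shut) to 1 (fully open). A call has 1 to 8 rows; each row is the pose to reach, as a shift and turn from the pose commanded when the call began, along the tool's axes at that moment; what a row does not reach only later rows make up. A row lasts 1/8 s, in which the tool goes at most 62.5 mm and 10.7 degrees, less where a joint would pass 70% of its speed; a pose out of reach is approached as far as the arm can. A call with a gripper value outside its range is refused whole. The fingers move at their own pace and stop on an object; "squeeze" is the grip in N (left out, the last holds). Time passes only in rows, so rows that repeat a pose let the fingers close. It gives the time, the measured TCP pose, the force, the opening and the grip force at its end, in the units of the state.
- robot.sense(): the state, without advancing time (a new reading comes with each control period).
- robot.capture(name): name is "side" or "top"; returns a dict with "img" (480x640x3 uint8, red, green, blue), "intrinsics" (3x3 intrinsics, pixels), "position" and "attitude" of the camera in the world. Camera axes: x right, y up, looking along -z (the intrinsics and any distortion apply to the point x, -y, -z); pixel columns grow to the right and rows downward; lengths in m; the calibration is good to about 2 mm. A picture is of the moment at which its call begins. There is no depth.
- robot.job_done(): hands the job in; it is judged then, once.
The state is a dict: "time_s": time; "joint_pos": joint angles; "qvel": joint speeds; "joint_torque": joint torques, N m; "position": TCP position; "orientation": TCP orientation; "contact_force": force on the tool from outside, world axes, zero at the start; "torque": the same for the moment, N m; "grip_width": opening from 0.0 (shut) to 1.0 (fully open); "gripper_force": force on a finger pad.
Only numpy, scipy, OpenCV 4.12 (cv2) and the standard library are available. Lean on these libraries where they do the work, as an engineer would, in place of code of your own. Each camera call takes 0.05 s, during which the arm holds its last target. There are 200 camera calls.

TASK

A customer across the shelf is about to pay: take the white pay-code plate out of the plywood sorter and lean it on the tilting metal stand, code side out to the customer (away from the robot), with its foot on the ledge behind the lips and its back flat against the rest, centred and square. Set it down gently, by feel, and keep hold of it until it both stands on the ledge and touches the rest, then let go; do not push the rest out of the angle it is set to, and leave the other things alone.

Things in the scene. Friction and masses are not known exactly. Their poses are not given: they have to be found in the camera images.
- plate_mid (a point): Centre of the pay-code plate: white acrylic, 160 tall, 110 wide, 8 thick (mm), about 0.2 kg, in one of the sorter's three slots (which one varies), leaning back 0.26 rad (15 degrees) with the slot. z points up along the plate to its free, blue-banded top edge (80 mm from here), y along its width, x out of the face with the black code (back plain grey). Draw it out along z; 115 mm stands out.
- plate_foot (a point): Middle of the plate's bottom edge on its plain back face (80 mm below and 4 mm behind plate_mid); axes as plate_mid.
- sorter_mid (a point): Middle of the floor of the sorter's middle slot, 16 mm above the shelf. Sorter: fixed plywood block 166 x 125 mm, about 65 mm high; three parallel slots 45 mm apart, 10.5 mm wide, 45 mm deep, leaning back 0.26 rad. x level across the slots, y along them, z up. The plates in the other slots end at least 40 mm below the pay-code plate's top edge, measured along it.
- seat (a point): Inner corner of the stand's cradle, where ledge meets rest, mid-width. z up along the rest's flat face (90 mm wide, ends 85 mm above the ledge), x out from the rest along the ledge towards the customer, y along the corner. Two lips 22 mm wide stand 9 mm above the ledge, 18 mm out from the rest. The placed plate has plate_foot here, its axes along these, its top part free.
- rest_top (a point): Middle of the top edge of the rest's face, 85 mm up from seat; axes as seat.
- cradle (a joint): How far the cradle (rest and ledge together) leans back from upright, rad, 0.38 to 0.62 as set; the rest's top leans to the robot's side. Its hinge, 14 mm below and 8 mm behind seat, holds by friction only: about 12 N pressed against the top of the rest begins to turn it. The stand's base, 130 x 120 mm, is fixed.
- mirror: Black-backed mirror tile, 95 mm tall, 100 mm wide, 8 mm thick, leaning in another slot; origin at the middle of its bottom, x out of its face, z up along it.
- reflector: Red reflector plate, 90 mm tall, 100 mm wide, 8 mm thick, leaning in another slot; origin at the middle of its bottom, x out of its face, z up along it.
- lens: Amber tail-light lens, 125 x 62 x 38 mm, lying on the shelf; origin under its centre, x along its length.
- cup: Stainless steel cup of screws, 76 mm across, 85 mm tall; origin under its centre.
- tyre_lever: Green plastic tyre lever, 150 mm long, lying flat; origin under its middle, x along it.
- brake_lever: Black brake lever, 190 mm long, lying flat; origin under its middle, x along it.
- oil: Grey oil bottle, 60 mm across, 150 mm tall; origin under its centre.
Not all that is in view belongs to the job. Of the things like the part that bears plate_mid, leave any that is purple or yellow; of the rest the larger one is meant.

How it is judged (in metres and radians):
On the way, in this order (a step that is already met when the one before it is completed fails the run):
1. the plate is lifted clear out of the sorter, held in the gripper (z of plate_foot in the frame of sorter_mid above 0.06 m and contact force between the fingers and payplate above 1 N), for 0.1 s.
2. still held, the plate stands on the ledge (foot within 4 mm) and lies against the rest (foot within 6 mm and the plate's middle within 3.5 mm of it, one of them touching or within 1 mm) (contact force between the fingers and payplate above 1 N and contact force between payplate and stand above 0.5 N and z of plate_foot in the frame of seat between -0.004 and 0.004 m and x of plate_foot in the frame of seat below 0.006 m and x of plate_mid in the frame of seat below 0.0075 m and (x of plate_mid in the frame of seat below 0.005 m or x of plate_foot in the frame of seat below 0.001 m)), for 0.1 s.
At the end, for the whole second after the job is handed in: The released plate stands at rest on the stand, code side to the customer and right way up: foot on the ledge (within 3 mm) and within 6 mm of the rest, centred within 15 mm, parallel to the rest and square to the ledge within 4.5 degrees; the top of the rest is within 6 mm of where it was (x of plate_foot in the frame of seat between -0.003 and 0.006 m and z of plate_foot in the frame of seat between -0.003 and 0.003 m and y of plate_foot in the frame of seat between -0.015 and 0.015 m and angle between the z axis of plate_foot and the z axis of seat, either way round below 0.08 rad and angle between the y axis of plate_foot and the y axis of seat, either way round below 0.08 rad and angle between plate_foot's own x axis and vertical below 1.4 rad and angle between plate_foot's own z axis and vertical below 1 rad and distance of rest_top from where it was at the start of the episode below 0.006 m and linear speed of payplate below 0.01 m/s and angular speed of payplate below 0.1 rad/s and contact force between the fingers and payplate below 0.05 N); the robot touches nothing.
It fails at once if the plate is pressed or knocked against the stand with more than 80 N (contact force between payplate and stand above 80 N).
It fails at once if the other plates in the sorter are shifted by more than 20 mm (distance of any of mirror, reflector from where it was at the start of the episode above 0.02 m).
It fails at once if a thing lying or standing on the shelf is shifted by more than 20 mm (distance of any of lens, cup, tyre_lever, brake_lever, oil from where it was at the start of the episode above 0.02 m).
It also fails if it takes over 51 s, if anything falls off the work surface, if the arm or the gripper's body presses on something with over 40 N, if the wrist force passes 120 N, or if a joint passes its speed limit or range.

## Working session

There is one attempt and no reset: what is moved stays moved. The work goes in short steps, Python scripts to look and compute and a tool call to move; the robot and the scene stay as the last step left them, time stands still between calls to the robot, and variables do not carry over. Pictures are saved under pics/ and viewed, at most 10 in all, crops included, and the job is handed in when it is done.

Besides the shell and the picture viewer there is one more tool, called after "Call:" by a JSON object that holds its "method" and its "body", one argument or row to a line. step_arm: Moves the arm, as the interface text tells. Its arguments: {"type":"object","properties":{"increments":{"type":"array"},"squeeze":{"type":"number"}},"required":["increments"]}

```bash
ls; mkdir -p pics
python3 - <<'E'
from station import robot
import cv2,pickle
d={}
for n in("side","top"):
    c=robot.capture(n); d[n]=c
    cv2.imwrite(f"pics/{n}0.png",c["img"][:,:,::-1])
    print(n,c["intrinsics"],c["position"],c["attitude"],[k for k in c])
pickle.dump(d,open("cap0.pkl","wb"))
print(robot.sense(),robot.hold_point_z)
E
```

```text
pics
side [[485.5483413    0.         317.30891155]
 [  0.         485.5483413  238.04498474]
 [  0.           0.           1.        ]] [ 0.28125383 -0.9896403   0.69931408] [ 60.49110972  -0.10525221 -12.39406894] ['img', 'intrinsics', 'position', 'attitude']
top [[462.51445552   0.         326.71565731]
 [  0.         462.51445552 239.69420307]
 [  0.           0.           1.        ]] [0.44706916 0.0096532  1.15784083] [  3.77537107  -0.53358374 -89.12193681] ['img', 'intrinsics', 'position', 'attitude']
{'time_s': 0.1, 'joint_pos': array([-7.54016728e+01,  1.36776215e+01, -8.12056284e-01,  7.55825120e+01,
       -9.85962448e-04,  9.00008462e+01]), 'qvel': array([ 0.00694456, -0.07358194,  0.20917375,  0.07354135,  0.03118548,
       -0.02667954]), 'joint_torque': array([-1.00067932e-04, -5.39719069e+01,  3.47000384e+01,  1.34139421e-02,
        1.00872160e-04, -9.81260939e-06]), 'position': array([ 0.13221841, -0.5076775 ,  0.20854136]), 'orientation': array([-1.79927810e+02,  9.87027780e-04,  1.45974823e+01]), 'contact_force': array([-0.60820692,  0.33123292, -0.63321207]), 'torque': array([ 0.00776506, -0.04722212,  0.0311327 ]), 'gripper_force': 0.0, 'grip_width': 0.9984971411935658} 0.0187
```

View pics/side0.png

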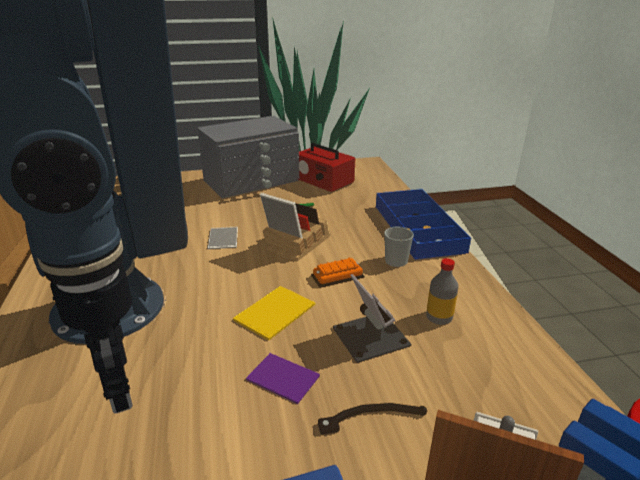

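View pics/top0.png

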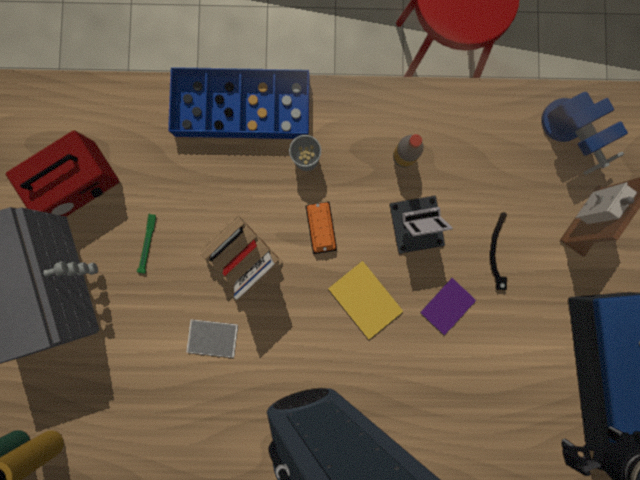

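Run:
```python
import cv2,numpy as np
s=cv2.imread("pics/side0.png");t=cv2.imread("pics/top0.png")
def crop(i,x,y,w,h,W,H): return cv2.resize(i[y:y+h,x:x+w],(W,H),interpolation=cv2.INTER_CUBIC)
a=np.hstack([crop(s,250,180,80,60+20,400,400)[:300],crop(t,190,205,100,75,400,300)]) if 0 else None
A=crop(s,250,180,88,66,400,300);B=crop(t,195,210,100,75,400,300)
C=crop(s,325,265,92,69+28,400,422)[:300] if 0 else crop(s,325,270,100,75+20,400,380)[:300]
D=crop(t,380,190,80,60,400,300)
cv2.imwrite("pics/crop.png",np.vstack([np.hstack([A,B]),np.hstack([C,D])]))
```

```text
(no output)
```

View pics/crop.png

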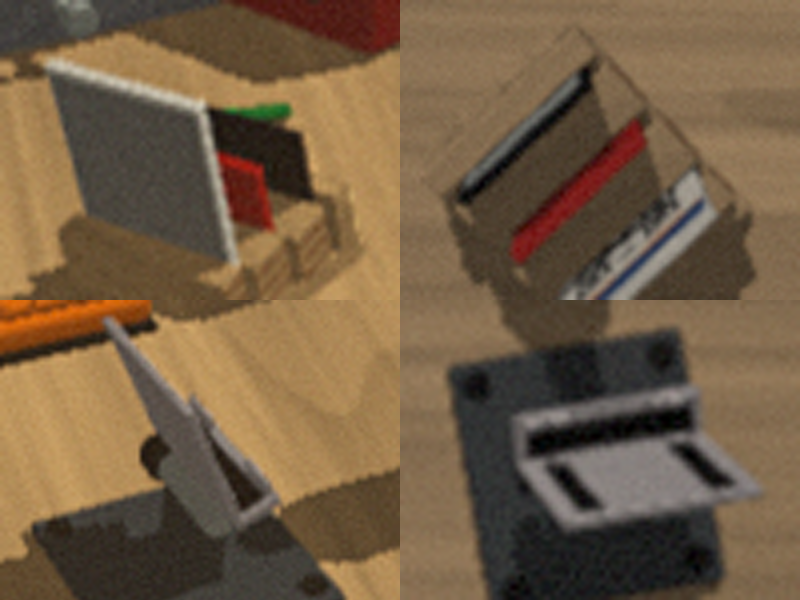

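Run:
```python
import cv2,numpy as np
s=cv2.imread("pics/side0.png");t=cv2.imread("pics/top0.png")
def crop(i,x,y): return cv2.convertScaleAbs(cv2.resize(i[y:y+75,x:x+50],(400,600),interpolation=cv2.INTER_CUBIC),alpha=1.3)
cv2.imwrite("pics/crop2.png",np.hstack([crop(t,230,240),crop(s,345,265)]))
```

```text
(no output)
```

View pics/crop2.png

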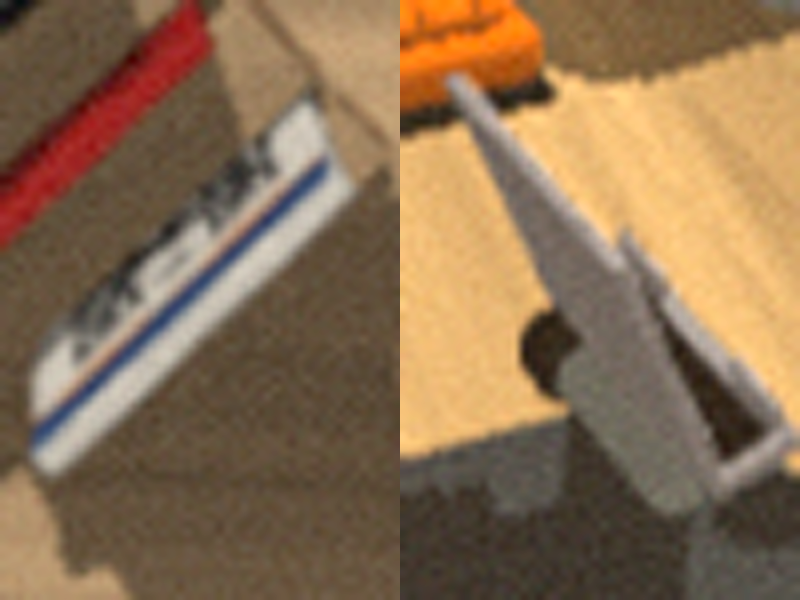

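```bash
cat > h.py <<'E'
import numpy as np,pickle,cv2
from scipy.spatial.transform import Rotation as R
from scipy.optimize import least_squares
cams=pickle.load(open("cap0.pkl","rb"))
def proj(n,P):
    c=cams[n]; q=(np.atleast_2d(P)-c["position"])@R.from_euler("xyz",c["attitude"],degrees=True).as_matrix()
    q=q*[1,-1,-1]; u=q@c["intrinsics"].T
    return u[:,:2]/u[:,2:]
def frame(yaw,lean): # columns x,y,z; z leans back toward -x
    return R.from_euler("z",yaw).as_matrix()@R.from_euler("y",-lean).as_matrix()
def fit(obs,pose,p0,prior=None):
    "obs: list (cam, local pt, uv, weight); pose(p)->(origin, Rot)"
    def f(p):
        o,M=pose(p); r=[w*(proj(n,o+M@np.array(l))[0]-uv) for n,l,uv,w in obs]
        r=np.concatenate(r)
        return r if prior is None else np.append(r,prior(p))
    s=least_squares(f,p0); return s.x,s.fun
E
cat > fit1.py <<'E'
from h import *
W=.055
obs=[("top",(0,-W,.16),(274.4,263.75),1),("top",(0,W,.16),(236.9,299.75),1),("top",(.008,W,.16),(233.9,296.3),.5),
("side",(0,W,.16),(261.4,195.8),1),("side",(0,-W,.16),(293.6,204.6),1),("side",(.008,W,.16),(260.3,193.6),1),("side",(.008,-W,.16),(295.5,202.7),1)]
p,r=fit(obs,lambda p:(np.array([p[0],p[1],p[3]]),frame(p[2],p[4])),[.4,.17,.8,.016,.26],lambda p:[(p[3]-.016)/.002,(p[4]-.26)/.02])
print("plate",p.round(4),r.round(1))
base=[(.065,.06,0),(.065,-.06,0),(-.065,-.06,0),(-.065,.06,0)]
uv=[(390,204),(436,196),(444,247),(398.4,250)]
b,r=fit([("top",l,u,1) for l,u in zip(base,uv)],lambda p:(np.array([p[0],p[1],.006]),frame(p[2],0)),[.5,-.2,0])
print("base",b.round(4),r.round(1))
so=[("top",(0,.045,.085),(412,235),1),("top",(0,-.045,.085),(452,228),1),("side",(0,.045,.085),(351.3,274.4),1),("side",(0,-.045,0),(385,326.3),1),("top",(.0195,.045,.009),(403,213),.5),("top",(.0195,-.045,.009),(439,208),.5),("side",(.0195,.045,.009),(373.1,294.4),.5)]
s,r=fit(so,lambda p:(p[:3],frame(p[3],p[4])),[.5,-.2,.06,.1,.5],lambda p:[(p[3]-b[2])/.02])
print("seat",s.round(4),r.round(1))
np.save("fit.npy",np.concatenate([p,s]))
E
python3 fit1.py
```

```text
plate [0.4532 0.1809 0.7833 0.0128 0.2729] [ 0.5 -1.   0.5 -1.   0.4 -0.1 -2.3 -1.2 -0.5 -0.2  0.6 -0.8 -0.6 -0.2
 -1.6  0.6]
base [ 0.5659 -0.2258  0.1537] [-0.3 -2.1  0.7 -0.6  0.7 -0.5 -1.1  3.1]
seat [ 0.5744 -0.2257  0.0611  0.1571  0.4562] [-0.3 -1.1 -0.3  0.2 -0.2  0.7  0.3 -0.4  0.3  0.8  1.1  0.6 -0.8 -0.6
  0.2]
```

```bash
cat > ov.py <<'E'
from h import *
f=np.load("fit.npy")
S=5
def wire(img,n,o,M,b,off):
    (x0,x1,y0,y1,z0,z1)=b
    c=[(x,y,z) for x in(x0,x1) for y in(y0,y1) for z in(z0,z1)]
    uv=(proj(n,np.array([o+M@np.array(k) for k in c]))-off)*S+S/2
    for i in range(8):
        for j in(1,2,4):
            if not i&j: cv2.line(img,tuple(np.int32(uv[i])),tuple(np.int32(uv[i|j])),(0,255,0),1)
tiles=[]
po,pM=np.array([f[0],f[1],f[3]]),frame(f[2],f[4]); so,sM=f[5:8],frame(f[8],f[9])
import sys
for n,off in (("side",(250,185)),("top",(215,240)),("side",(340,270)),("top",(385,195))):
    im=cams[n]["img"][:,:,::-1]; im=cv2.resize(im[off[1]:off[1]+60,off[0]:off[0]+80],(400,300),interpolation=cv2.INTER_CUBIC)
    wire(im,n,po,pM,(0,.008,-.055,.055,0,.16),off)
    wire(im,n,so,sM,(0,0,-.045,.045,0,.085),off)
    wire(im,n,so,sM,(0,.018,-.045,.045,0,.0),off)
    for y in(-.045,.023): wire(im,n,so,sM,(.018,.018,y,y+.022,0,.009),off)
    tiles.append(im)
cv2.imwrite("pics/ov.png",np.vstack([np.hstack(tiles[:2]),np.hstack(tiles[2:])]))
E
python3 ov.py
```

```text
(no output)
```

View pics/ov.png

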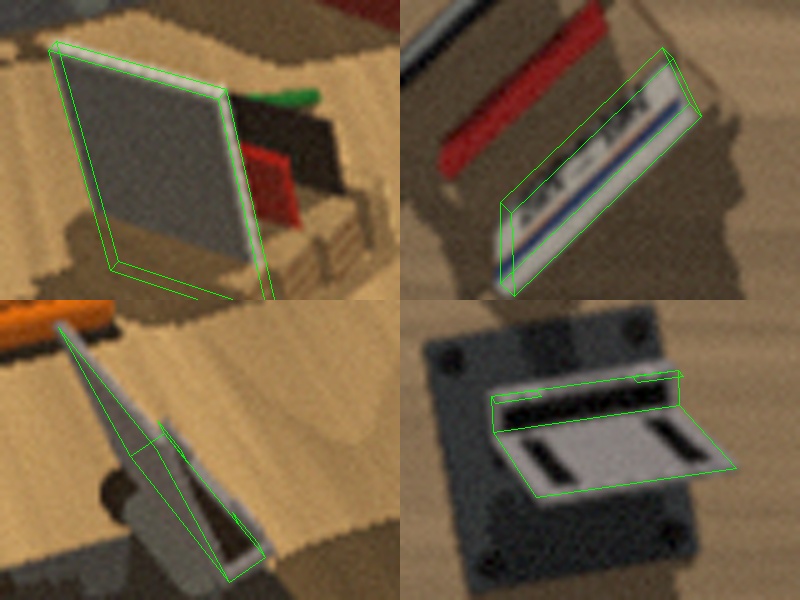

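```bash
cat >> h.py <<'E'
try:
    fit_=np.load("fit.npy"); PO,PM=np.array([fit_[0],fit_[1],fit_[3]]),frame(fit_[2],fit_[4]); SO,SM=fit_[5:8],frame(fit_[8],fit_[9])
except Exception: pass
def toolR(M): return np.column_stack([-M[:,1],-M[:,0],-M[:,2]])
def tool_for(o,M,h=.135,dz=0,local=(0,0,0)):
    "TCP pose holding plate of pose (foot o, M) h above its foot, lifted dz along plate"
    return o+M@(np.array([.004,0,h-.0187+dz])+local),toolR(M)
def delta(p1,R1,st):
    R0=R.from_euler("xyz",st["orientation"],degrees=True).as_matrix()
    return (R0.T@(p1-st["position"])*100).round(2),R.from_matrix(R0.T@R1).as_rotvec().round(3)
E
python3 - <<'E'
from h import *
from station import robot
st=robot.sense()
for dz in(.08,0):
    p,M=tool_for(PO,PM,dz=dz); print(p,R.from_matrix(M).as_euler("xyz",degrees=True),delta(p,M,st))
p,M=tool_for(SO,SM,dz=.0); print(p,R.from_matrix(M).as_euler("xyz",degrees=True))
E
```

```text
[0.41843951 0.14624162 0.20289762] [-164.36179814    0.          -45.12294838] (array([ 44.18, -56.07,   0.63]), array([0.247, 0.143, 1.035]))
[0.43372092 0.16145759 0.12585898] [-164.36179814    0.          -45.12294838] (array([ 46.04, -57.14,   8.34]), array([0.247, 0.143, 1.035]))
[ 0.52734241 -0.23311762  0.16730916] [-153.85968521    0.          -80.99919404]
```

Call:
{"method": "step_arm", "body": {
  "increments": [
    [0,0,-6,0,0,0,0.45],
    [5,-6,-11,0.04,0.02,0.15,0.45],
    [10,-12,-12,0.08,0.05,0.3,0.45],
    [15,-18,-12,0.12,0.07,0.45,0.45],
    [20,-24,-12,0.15,0.09,0.6,0.45],
    [25,-30,-12,0.2,0.11,0.75,0.45],
    [30,-36,-12,0.22,0.13,0.9,0.45],
    [34,-42,-12,0.247,0.143,1.035,0.45]
  ],
  "squeeze": 30
}}

```text
time_s: 1.1
position: [0.2908, -0.1432, 0.3287]
orientation: [-163.0, -0.1, -43.5]
contact_force: [-1.0, 1.0, 0.3]
grip_width: 0.454
gripper_force: 0.0
```

```bash
cat > d.py <<'E'
from h import *
from station import robot
import sys
st=robot.sense(); print(st["time_s"],st["position"],st["orientation"],st["contact_force"].round(1),st["grip_width"],st["joint_pos"].round(0))
for dz in map(float,sys.argv[1:]): print(dz,*delta(*tool_for(PO,PM,dz=dz),st))
E
python3 d.py .08 0
```

```text
1.1 [ 0.29078002 -0.14315809  0.32867265] [-1.63019478e+02 -8.73181723e-02 -4.34861645e+01] [-1.   1.   0.3] 0.4535391428146265 [-43.  -9.  -9.  89.  17. 180.]
0.08 [-10.67 -24.82  20.71] [-0.023  0.007  0.028]
0.0 [-10.62 -24.63  28.71] [-0.023  0.007  0.028]
```

```bash
sed -i 's/^def toolR.*/def toolR(M): return np.column_stack([M[:,1],M[:,0],-M[:,2]])/' h.py
cat >> h.py <<'E'
def rows(p1,R1,st,N,neg=False):
    R0=R.from_euler("xyz",st["orientation"],degrees=True).as_matrix()
    s=R0.T@(p1-st["position"])*100; v=R.from_matrix(R0.T@R1).as_rotvec()
    if neg and v[2]>0: v=v*(1-2*np.pi/np.linalg.norm(v))
    for i in range(1,N+1): print((s*i/N).round(2).tolist(),(v*i/N).round(3).tolist())
E
python3 - <<'E'
from h import *
from station import robot
st=robot.sense(); rows(*tool_for(PO,PM,dz=.13),st,18,True)
E
```

```text
[-0.59, -1.39, 0.87] [-0.001, -0.002, -0.173]
[-1.19, -2.77, 1.75] [-0.001, -0.004, -0.346]
[-1.78, -4.16, 2.62] [-0.002, -0.006, -0.519]
[-2.38, -5.54, 3.49] [-0.002, -0.008, -0.692]
[-2.97, -6.93, 4.36] [-0.003, -0.01, -0.865]
[-3.57, -8.31, 5.24] [-0.003, -0.012, -1.038]
[-4.16, -9.7, 6.11] [-0.004, -0.014, -1.211]
[-4.76, -11.08, 6.98] [-0.005, -0.016, -1.384]
[-5.35, -12.47, 7.86] [-0.005, -0.018, -1.557]
[-5.95, -13.85, 8.73] [-0.006, -0.02, -1.73]
[-6.54, -15.24, 9.6] [-0.006, -0.022, -1.903]
[-7.14, -16.62, 10.48] [-0.007, -0.024, -2.076]
[-7.73, -18.01, 11.35] [-0.007, -0.026, -2.249]
[-8.33, -19.39, 12.22] [-0.008, -0.028, -2.422]
[-8.92, -20.78, 13.09] [-0.009, -0.03, -2.595]
[-9.51, -22.16, 13.97] [-0.009, -0.032, -2.768]
[-10.11, -23.55, 14.84] [-0.01, -0.034, -2.941]
[-10.7, -24.93, 15.71] [-0.01, -0.037, -3.114]
```

Call:
{"method": "step_arm", "body": {
  "increments": [
    [-0.6,-1.4,0.9,0,0,-0.17,0.45],
    [-1.2,-2.8,1.75,0,0,-0.34,0.45],
    [-1.8,-4.2,2.6,0,0,-0.52,0.45],
    [-2.4,-5.5,3.5,0,0,-0.69,0.45],
    [-3,-6.9,4.4,0,0,-0.86,0.45],
    [-3.6,-8.3,5.2,0,0,-1.04,0.45],
    [-4.2,-9.7,6.1,0,0,-1.21,0.45],
    [-4.8,-11.1,7,0,0,-1.38,0.45]
  ]
}}

```text
time_s: 2.1
position: [0.3429, -0.0202, 0.2935]
orientation: [-176.8, -16.6, 35.2]
contact_force: [-0.3, 0.3, -0.2]
grip_width: 0.452
gripper_force: 0.0
```

Run:
```python
from h import *
from station import robot
st=robot.sense();print(st["joint_pos"].round(0)); rows(*tool_for(PO,PM,dz=.11),st,8,True)
```

```text
[-18. -13. -17.  78.  15. 127.]
[1.57, -1.07, 1.33] [0.001, -0.003, -0.216]
[3.15, -2.13, 2.67] [0.002, -0.006, -0.433]
[4.72, -3.2, 4.0] [0.004, -0.009, -0.649]
[6.3, -4.26, 5.34] [0.005, -0.012, -0.866]
[7.87, -5.33, 6.67] [0.006, -0.015, -1.082]
[9.45, -6.39, 8.01] [0.007, -0.018, -1.299]
[11.02, -7.46, 9.34] [0.009, -0.021, -1.515]
[12.6, -8.52, 10.68] [0.01, -0.024, -1.732]
```

Call:
{"method": "step_arm", "body": {
  "increments": [
    [1.3,-0.9,0.9,0,0,-0.18,0.45],
    [2.6,-1.8,1.8,0,0,-0.36,0.45],
    [3.9,-2.7,2.8,0,0,-0.54,0.45],
    [5.2,-3.5,3.8,0,0,-0.72,0.45],
    [6.5,-4.4,4.8,0,0,-0.9,0.45],
    [7.8,-5.3,5.8,0,0,-1.08,0.45],
    [9.1,-6.2,6.8,0,0,-1.26,0.45],
    [10.5,-7.1,7.8,0,0,-1.44,0.45]
  ]
}}

```text
time_s: 3.1
position: [0.3995, 0.1111, 0.2526]
orientation: [163.9, -5.1, 119.0]
contact_force: [1.2, 0.1, 0.7]
grip_width: 0.449
gripper_force: 0.0
```

```bash
python3 d.py .11 .09 0
```

```text
3.1 [0.39949534 0.11111381 0.25261583] [163.92480299  -5.1415361  118.96042009] [1.2 0.1 0.7] 0.4493874461994268 [  7.  -9. -21.  65.  11.  70.]
0.11 [1.74 1.86 2.87] [ 0.02  -0.01  -0.291]
0.09 [1.71 1.82 4.87] [ 0.02  -0.01  -0.291]
0.0 [ 1.6   1.66 13.87] [ 0.02  -0.01  -0.291]
```

Go to a hover just above the plate and check with the cameras.

Call:
{"method": "step_arm", "body": {
  "increments": [
    [0.9,0.9,1.5,0.01,0,-0.15,0.45],
    [1.72,1.84,3,0.02,-0.01,-0.29,0.45],
    [1.72,1.84,3.9,0.02,-0.01,-0.29,0.45],
    [1.72,1.84,3.9,0.02,-0.01,-0.29,0.45],
    [1.72,1.84,3.9,0.02,-0.01,-0.29,0.45]
  ]
}}

```text
time_s: 3.72
position: [0.4149, 0.1414, 0.2226]
orientation: [164.3, -0.1, 134.4]
contact_force: [0.6, 0.6, -0.5]
grip_width: 0.449
gripper_force: 0.0
```

```bash
python3 d.py .09 0
python3 - <<'E'
from station import robot
import cv2,numpy as np
s=robot.capture("side")["img"][:,:,::-1];t=robot.capture("top")["img"][:,:,::-1]
def crop(i,x,y): return cv2.resize(i[y:y+120,x:x+80],(400,600),interpolation=cv2.INTER_CUBIC)
cv2.imwrite("pics/hov.png",np.hstack([crop(s,245,130),crop(t,215,210)]))
E
```

```text
3.725 [0.4148954  0.14143205 0.22264721] [ 1.64324252e+02 -1.23147830e-01  1.34358087e+02] [ 0.6  0.6 -0.5] 0.4494766694775225 [ 13.  -6. -23.  60.   8.  59.]
0.09 [0.09 0.03 1.06] [ 0.001  0.    -0.009]
0.0 [ 0.09  0.03 10.06] [ 0.001  0.    -0.009]
```

View pics/hov.png

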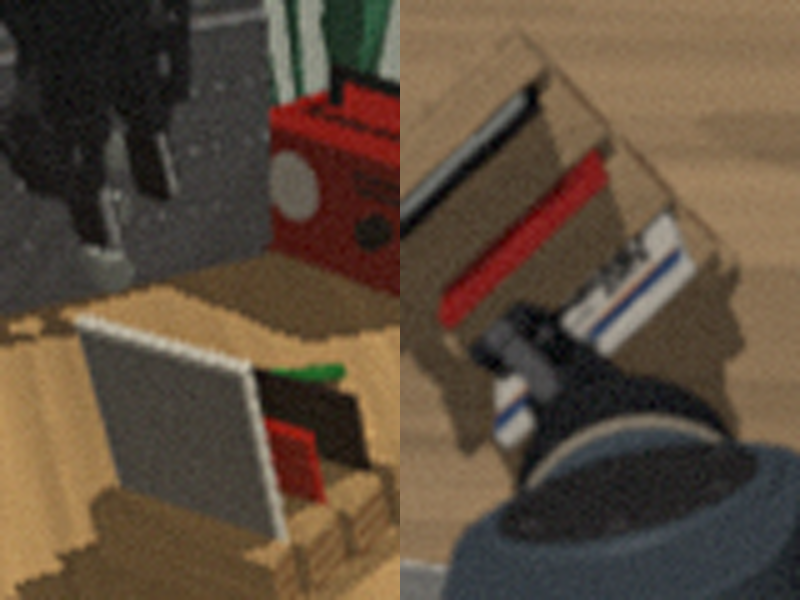

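Call:
{"method": "step_arm", "body": {
  "increments": [
    [0.1,0,2,0,0,-0.01,0.45],
    [0.1,0,4,0,0,-0.01,0.45],
    [0.1,0,5.5,0,0,-0.01,0.45],
    [0.1,0,7,0,0,-0.01,0.45],
    [0.1,0,8.5,0,0,-0.01,0.45],
    [0.1,0,9.6,0,0,-0.01,0.45],
    [0.1,0,10,0,0,-0.01,0.45],
    [0.1,0,10,0,0,-0.01,0.45]
  ]
}}

```text
time_s: 4.82
position: [0.4335, 0.1615, 0.1262]
orientation: [164.3, 0.0, 135.0]
contact_force: [0.2, -0.3, -0.5]
grip_width: 0.45
gripper_force: 0.0
```

Call:
{"method": "step_arm", "body": {
  "increments": [
    [0,0,0,0,0,0,0.2],
    [0,0,0,0,0,0,0.14],
    [0,0,0,0,0,0,0.1],
    [0,0,0,0,0,0,0.06]
  ],
  "squeeze": 20
}}

```text
time_s: 5.32
position: [0.4335, 0.1615, 0.1263]
orientation: [164.3, 0.1, 135.0]
contact_force: [-1.9, -1.2, 4.8]
grip_width: 0.086
gripper_force: 19.9
```

```bash
python3 d.py 0
```

```text
5.325 [0.43346705 0.16152339 0.12633146] [1.64331500e+02 6.66291058e-02 1.35009039e+02] [-1.9 -1.2  4.8] 0.08566766080157281 [ 15.   0. -32.  44.   8.  61.]
0.0 [-0.02  0.    0.05] [0.001 0.    0.003]
```

Call:
{"method": "step_arm", "body": {
  "increments": [
    [0,0,0,0,0,0,0.06],
    [0,0,-1,0,0,0,0.06],
    [0,0,-2.5,0,0,0,0.06],
    [0,0,-4,0,0,0,0.06],
    [0,0,-5.5,0,0,0,0.06],
    [0,0,-7,0,0,0,0.06],
    [0,0,-9,0,0,0,0.06],
    [0,0,-11,0,0,0,0.06]
  ],
  "squeeze": 40
}}

```text
time_s: 6.32
position: [0.4118, 0.1404, 0.2328]
orientation: [164.4, 0.0, 135.0]
contact_force: [0.5, 0.2, -1.9]
grip_width: 0.084
gripper_force: 39.1
```

Run:
```python
from h import *
from station import robot
st=robot.sense();print(st["joint_pos"].round(0),st["contact_force"],st["grip_width"],st["gripper_force"]); 
p,M=tool_for(SO,SM,local=(.02,0,.08))
rows(p,M,st,16)
```

```text
[ 13.  -6. -21.  62.   8.  59.] [ 0.46471605  0.17781459 -1.91624786] 0.08397855415813323 39.1337388753891
[-2.1, -1.16, -0.42] [-0.011, -0.014, 0.037]
[-4.19, -2.32, -0.84] [-0.022, -0.028, 0.074]
[-6.29, -3.47, -1.26] [-0.033, -0.042, 0.11]
[-8.39, -4.63, -1.68] [-0.044, -0.056, 0.147]
[-10.49, -5.79, -2.1] [-0.055, -0.07, 0.184]
[-12.58, -6.95, -2.52] [-0.066, -0.084, 0.221]
[-14.68, -8.11, -2.94] [-0.077, -0.098, 0.257]
[-16.78, -9.27, -3.36] [-0.088, -0.112, 0.294]
[-18.87, -10.42, -3.79] [-0.1, -0.126, 0.331]
[-20.97, -11.58, -4.21] [-0.111, -0.14, 0.368]
[-23.07, -12.74, -4.63] [-0.122, -0.154, 0.405]
[-25.17, -13.9, -5.05] [-0.133, -0.168, 0.441]
[-27.26, -15.06, -5.47] [-0.144, -0.182, 0.478]
[-29.36, -16.21, -5.89] [-0.155, -0.196, 0.515]
[-31.46, -17.37, -6.31] [-0.166, -0.21, 0.552]
[-33.55, -18.53, -6.73] [-0.177, -0.224, 0.589]
```

Call:
{"method": "step_arm", "body": {
  "increments": [
    [-2.1,-1.2,-2,-0.01,-0.015,0.04,0.06],
    [-4.2,-2.3,-4,-0.02,-0.03,0.075,0.06],
    [-6.3,-3.5,-6,-0.035,-0.04,0.11,0.06],
    [-9,-5,-7,-0.05,-0.06,0.16,0.06],
    [-12,-6.7,-7.5,-0.065,-0.08,0.21,0.06],
    [-15,-8.4,-8,-0.08,-0.1,0.265,0.06],
    [-18,-10,-8.5,-0.095,-0.12,0.315,0.06],
    [-21,-11.6,-9.2,-0.11,-0.14,0.37,0.06]
  ]
}}

```text
time_s: 7.32
position: [0.4641, -0.1054, 0.2897]
orientation: [157.8, 0.8, 112.3]
contact_force: [0.0, 0.5, -1.7]
grip_width: 0.085
gripper_force: 39.1
```

```bash
cat > s.py <<'E'
from h import *
from station import robot
import sys
x,y,z=map(float,sys.argv[1:4])
st=robot.sense();print(st["time_s"],st["joint_pos"].round(0),st["contact_force"].round(1),st["torque"].round(2),st["grip_width"].round(3),st["gripper_force"].round(1))
rows(*tool_for(SO,SM,local=(x,y,z)),st,int(sys.argv[4]))
E
python3 s.py .02 0 .12 6
```

```text
Traceback (most recent call last):
  File "s.py", line 5, in <module>
    st=robot.sense();print(st["time_s"],st["joint_pos"].round(0),st["contact_force"].round(1),st["torque"].round(2),st["grip_width"].round(3),st["gripper_force"].round(1))
                                                                                                                    ^^^^^^^^^^^^^^^^^^^^^^
AttributeError: 'float' object has no attribute 'round'
```

```bash
sed -i 's/st\["grip_width"\].round(3),st\["gripper_force"\].round(1)/round(st["grip_width"],3),round(st["gripper_force"],1)/' s.py
python3 s.py .02 0 .12 6
```

```text
7.325 [-23.  -6. -15.  64.  15.  47.] [ 0.   0.5 -1.7] [-0.17  0.45  0.02] 0.085 39.1
[-2.23, -0.42, -0.03] [-0.011, -0.014, 0.036]
[-4.47, -0.83, -0.07] [-0.022, -0.028, 0.072]
[-6.7, -1.25, -0.1] [-0.033, -0.041, 0.108]
[-8.94, -1.66, -0.13] [-0.044, -0.055, 0.144]
[-11.17, -2.08, -0.17] [-0.055, -0.069, 0.181]
[-13.41, -2.49, -0.2] [-0.067, -0.083, 0.217]
```

Call:
{"method": "step_arm", "body": {
  "increments": [
    [-2.2,-0.4,0,-0.011,-0.014,0.036,0.06],
    [-4.5,-0.8,-0.1,-0.022,-0.028,0.072,0.06],
    [-6.7,-1.2,-0.1,-0.033,-0.041,0.108,0.06],
    [-8.9,-1.7,-0.1,-0.044,-0.055,0.144,0.06],
    [-11.2,-2.1,-0.2,-0.055,-0.069,0.18,0.06],
    [-13.4,-2.5,-0.2,-0.067,-0.083,0.217,0.06],
    [-13.4,-2.5,-0.2,-0.067,-0.083,0.217,0.06],
    [-13.4,-2.5,-0.2,-0.067,-0.083,0.217,0.06]
  ]
}}

```text
time_s: 8.32
position: [0.4931, -0.2372, 0.2835]
orientation: [153.9, -0.0, 99.1]
contact_force: [0.8, 0.1, -2.1]
grip_width: 0.084
gripper_force: 39.2
```

```bash
python3 s.py .006 0 .03 3
python3 - <<'E'
from station import robot
import cv2,numpy as np
s=robot.capture("side")["img"][:,:,::-1];t=robot.capture("top")["img"][:,:,::-1]
def crop(i,x,y): return cv2.resize(i[y:y+120,x:x+80],(400,600),interpolation=cv2.INTER_CUBIC)
cv2.imwrite("pics/hov2.png",np.hstack([crop(s,330,235),crop(t,375,160)]))
E
```

```text
8.325 [-37.  -0. -12.  59.  18.  47.] [ 0.8  0.1 -2.1] [-0.13  0.55 -0.03] 0.084 39.2
[-0.05, -0.48, 2.98] [0.0, -0.0, 0.0]
[-0.09, -0.95, 5.97] [0.0, -0.001, 0.001]
[-0.14, -1.43, 8.95] [0.0, -0.001, 0.001]
```

View pics/hov2.png

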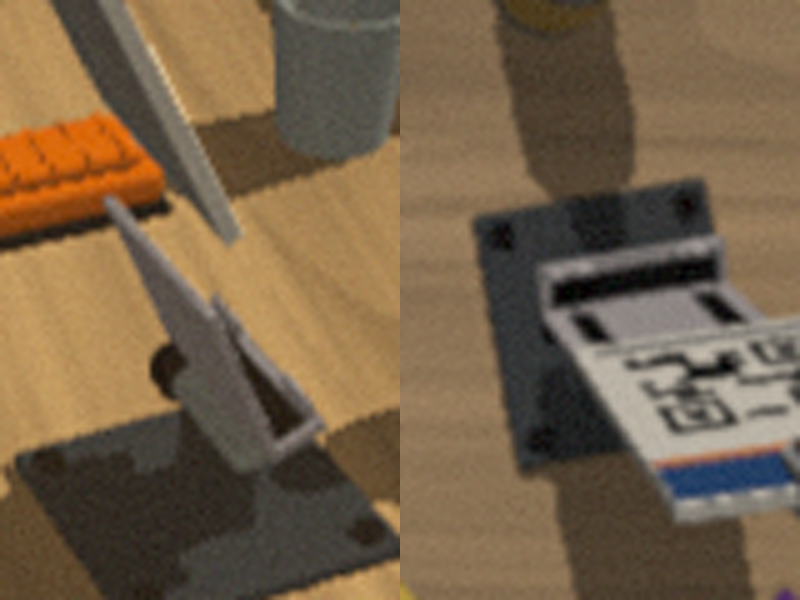

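Run:
```python
from h import *
from station import robot
st=robot.sense()
Rt=R.from_euler("xyz",st["orientation"],degrees=True).as_matrix()
M=np.column_stack([Rt[:,1],Rt[:,0],-Rt[:,2]])  # plate axes
o=st["position"]-M@np.array([.004,0,.135-.0187])
print((SM.T@(o-SO)*1000).round(1))
for l in((0,-.055,0),(.008,-.055,0)): print("side",l,proj("side",o+M@np.array(l)).round(1))
for l in((.008,.055,0),(.008,.055,.16),(0,.055,.16)): print("top",l,proj("top",o+M@np.array(l)).round(1))
```

```text
[ 20.6   1.7 119.6]
side (0, -0.055, 0) [[375.7 284.2]]
side (0.008, -0.055, 0) [[379.2 281.9]]
top (0.008, 0.055, 0) [[409.5 228.3]]
top (0.008, 0.055, 0.16) [[430.5 259.7]]
top (0, 0.055, 0.16) [[430.7 263.6]]
```

Call:
{"method": "step_arm", "body": {
  "increments": [
    [0,-0.4,1.5,0,0,0,0.06],
    [0,-0.8,3.5,0,0,0,0.06],
    [-0.1,-1.2,5.5,0,0,0,0.06],
    [-0.1,-1.4,7.5,0,0,0,0.06],
    [-0.1,-1.5,9,0,0,0,0.06],
    [-0.1,-1.5,10,0,0,0,0.06],
    [-0.1,-1.5,10,0,0,0,0.06]
  ]
}}

```text
time_s: 9.3
position: [0.5238, -0.233, 0.187]
orientation: [153.9, -0.0, 99.1]
contact_force: [-0.0, 0.7, -1.7]
grip_width: 0.084
gripper_force: 39.2
```

```bash
python3 s.py .0055 0 .0 1
```

```text
9.3 [-34.   5. -22.  44.  18.  50.] [-0.   0.7 -1.7] [-0.09  0.6   0.06] 0.084 39.2
[-0.07, -0.01, 1.92] [0.0, -0.001, 0.002]
```

Call:
{"method": "step_arm", "body": {
  "increments": [
    [0,0,0.2,0,0,0,0.06],
    [0,0,0.4,0,0,0,0.06],
    [0,0,0.6,0,0,0,0.06],
    [0,0,0.7,0,0,0,0.06],
    [0,0,0.7,0,0,0,0.06]
  ]
}}

```text
time_s: 9.93
position: [0.5269, -0.2331, 0.181]
orientation: [153.8, 0.0, 99.1]
contact_force: [-0.0, -0.2, -2.2]
grip_width: 0.088
gripper_force: 39.2
```

Call:
{"method": "step_arm", "body": {
  "increments": [
    [0,0,0.1,0,0,0,0.06],
    [0,0,0.2,0,0,0,0.06],
    [0,0,0.3,0,0,0,0.06],
    [0,0,0.3,0,0,0,0.06]
  ]
}}

```text
time_s: 10.42
position: [0.5282, -0.2328, 0.1783]
orientation: [153.8, 0.0, 99.1]
contact_force: [0.7, 0.9, -1.5]
grip_width: 0.082
gripper_force: 39.2
```

Call:
{"method": "step_arm", "body": {
  "increments": [
    [0,0,0.1,0,0,0,0.06],
    [0,0,0.2,0,0,0,0.06],
    [0,0,0.2,0,0,0,0.06]
  ]
}}

```text
time_s: 10.8
position: [0.529, -0.2327, 0.1764]
orientation: [153.8, 0.0, 99.1]
contact_force: [0.4, 0.2, -2.3]
grip_width: 0.084
gripper_force: 39.2
```

Call:
{"method": "step_arm", "body": {
  "increments": [
    [0,0,0.1,0,0,0,0.06],
    [0,0,0.2,0,0,0,0.06],
    [0,0,0.2,0,0,0,0.06]
  ]
}}

```text
time_s: 11.18
position: [0.5299, -0.2326, 0.1747]
orientation: [153.8, 0.0, 99.1]
contact_force: [-0.0, -0.6, -1.9]
grip_width: 0.084
gripper_force: 39.2
```

Call:
{"method": "step_arm", "body": {
  "increments": [
    [0,0,0.1,0,0,0,0.06],
    [0,0,0.15,0,0,0,0.06],
    [0,0,0.15,0,0,0,0.06]
  ]
}}

```text
time_s: 11.55
position: [0.5305, -0.2325, 0.1733]
orientation: [153.8, 0.0, 99.1]
contact_force: [-0.1, -0.1, -2.0]
grip_width: 0.081
gripper_force: 39.2
```

```bash
python3 s.py .0055 0 .0 1
```

```text
11.55 [-33.   6. -23.  42.  17.  51.] [-0.1 -0.1 -2. ] [-0.13  0.6   0.03] 0.081 39.2
[-0.02, -0.01, 0.4] [0.0, -0.001, 0.001]
```

Call:
{"method": "step_arm", "body": {
  "increments": [
    [0,0,0.1,0,0,0,0.06],
    [0,0,0.15,0,0,0,0.06],
    [0,0,0.15,0,0,0,0.06]
  ]
}}

```text
time_s: 11.92
position: [0.5314, -0.2328, 0.1728]
orientation: [153.8, 0.1, 99.1]
contact_force: [-3.9, -1.4, 4.5]
grip_width: 0.084
gripper_force: 40.4
```

Call:
{"method": "step_arm", "body": {
  "increments": [
    [0,0,0.05,0,0,0,0.06],
    [0,0,0.1,0,0,0,0.06],
    [0,0,0.1,0,0,0,0.06]
  ]
}}

```text
time_s: 12.3
position: [0.532, -0.2333, 0.1728]
orientation: [153.7, 0.1, 99.0]
contact_force: [-7.9, -3.1, 11.5]
grip_width: 0.082
gripper_force: 41.7
```

Call:
{"method": "step_arm", "body": {
  "increments": [
    [0,0,0.05,0,0,0,0.06],
    [0,0,0.1,0,0,0,0.06],
    [0,0,0.1,0,0,0,0.06]
  ]
}}

```text
time_s: 12.68
position: [0.5327, -0.2338, 0.1728]
orientation: [153.7, 0.2, 99.0]
contact_force: [-12.6, -3.4, 19.3]
grip_width: 0.084
gripper_force: 43.2
```

Call:
{"method": "step_arm", "body": {
  "increments": [
    [0,0,-0.1,0,0,0,0.06],
    [0,0,-0.2,0,0,0,0.06],
    [0,0,-0.2,0,0,0,0.06]
  ]
}}

```text
time_s: 13.05
position: [0.5315, -0.233, 0.1727]
orientation: [153.8, 0.1, 99.1]
contact_force: [-4.7, -2.7, 6.5]
grip_width: 0.086
gripper_force: 40.6
```

Call:
{"method": "step_arm", "body": {
  "increments": [
    [0,-0.1,0,0,0,0,0.06],
    [0,-0.2,0,0,0,0,0.06],
    [0,-0.2,0,0,0,0,0.06]
  ]
}}

```text
time_s: 13.42
position: [0.5306, -0.2331, 0.1723]
orientation: [153.7, 0.1, 99.1]
contact_force: [-0.5, -3.2, 5.5]
grip_width: 0.085
gripper_force: 40.3
```

```bash
cat > f.py <<'E'
from h import *
from station import robot
st=robot.sense();Rt=R.from_euler("xyz",st["orientation"],degrees=True).as_matrix()
M=np.column_stack([Rt[:,1],Rt[:,0],-Rt[:,2]]); o=st["position"]-M@np.array([.004,0,.135-.0187])
print("foot in seat mm",(SM.T@(o-SO)*1000).round(1),"dRot",R.from_matrix(SM.T@M).as_rotvec().round(3))
print("F plate axes",(M.T@(st["contact_force"]+[0,0,2])).round(1),"T",(M.T@st["torque"]).round(2),st["time_s"])
E
python3 f.py
```

```text
foot in seat mm [ 5.5 -0.6  3.1] dRot [-0.001 -0.003  0.003]
F plate axes [ 2.4 -3.1  7.1] T [-0.15 -0.08  0.06] 13.425
```

Call:
{"method": "step_arm", "body": {
  "increments": [
    [0,-0.1,0,0,0,0,0.06],
    [0,-0.1,0,0,0,0,0.06]
  ]
}}

```text
time_s: 13.68
position: [0.5302, -0.2332, 0.1721]
orientation: [153.6, 0.1, 99.1]
contact_force: [1.9, -0.9, 6.3]
grip_width: 0.079
gripper_force: 40.2
```

```bash
python3 f.py
```

```text
foot in seat mm [ 5.1 -0.6  3.1] dRot [-0.    -0.004  0.003]
F plate axes [ 5.2 -1.2  6.7] T [-0.17 -0.43  0.18] 13.675
```

Call:
{"method": "step_arm", "body": {
  "increments": [
    [0,-0.1,0,0,0,0,0.06],
    [0,-0.1,0,0,0,0,0.06]
  ]
}}

```text
time_s: 13.92
position: [0.5297, -0.2332, 0.172]
orientation: [153.6, 0.1, 99.2]
contact_force: [3.2, 0.5, 6.6]
grip_width: 0.084
gripper_force: 40.2
```

```bash
python3 f.py
```

```text
foot in seat mm [ 4.7 -0.5  3.1] dRot [-0.    -0.005  0.004]
F plate axes [ 6.7 -0.1  6.2] T [-0.05 -1.13  0.31] 13.925
```

Run:
```python
from station import robot
import cv2,numpy as np
acc={"side":0,"top":0}
for i in range(4):
    for n in acc: acc[n]=acc[n]+robot.capture(n)["img"][:,:,::-1].astype(float)
def crop(i,x,y,w): return cv2.convertScaleAbs(cv2.resize(i[y:y+w*3//2,x:x+w],(400,600),interpolation=cv2.INTER_CUBIC),alpha=1.4)
cv2.imwrite("pics/con.png",np.hstack([crop((acc["side"]/4).astype(np.uint8),342,255,54),crop((acc["top"]/4).astype(np.uint8),395,190,60)]))
```

```text
(no output)
```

View pics/con.png

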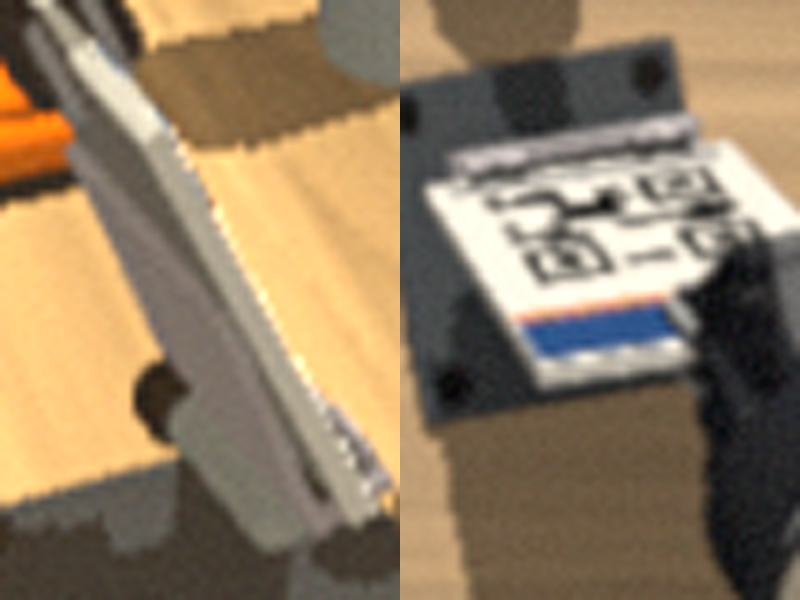

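```bash
python3 f.py
python3 - <<'E'
from h import *
from station import robot
st=robot.sense();Rt=R.from_euler("xyz",st["orientation"],degrees=True).as_matrix()
M=np.column_stack([Rt[:,1],Rt[:,0],-Rt[:,2]]); o=st["position"]-M@np.array([.004,0,.135-.0187])
k=400/54
f=lambda P:((proj("side",P)-[342,255]+.5)*k).round(0).tolist()
for th in (.42,.456,.5):
    S=frame(fit_[8],th)
    print(th,"rest far top,near top",f(SO+S@[0,.045,.085]),f(SO+S@[0,-.045,.085]))
print("near,far bot",f(SO+SM@[0,-.045,0]),f(SO+SM@[0,.045,0]))
for l in((0,-.055,0),(0,-.055,.085),(0,-.055,.13),(.008,-.055,0),(.008,-.055,.085)): print("plate",l,f(o+M@np.array(l)))
E
```

```text
foot in seat mm [ 4.7 -0.6  3.1] dRot [-0.    -0.005  0.004]
F plate axes [ 7.  -0.4  4.6] T [-0.12 -1.16  0.31] 14.325
0.42 rest far top,near top [[81.0, 146.0]] [[227.0, 327.0]]
0.456 rest far top,near top [[71.0, 152.0]] [[218.0, 333.0]]
0.5 rest far top,near top [[60.0, 160.0]] [[206.0, 341.0]]
near,far bot [[325.0, 529.0]] [[178.0, 343.0]]
plate (0, -0.055, 0) [[354.0, 536.0]]
plate (0, -0.055, 0.085) [[246.0, 339.0]]
plate (0, -0.055, 0.13) [[184.0, 226.0]]
plate (0.008, -0.055, 0) [[379.0, 519.0]]
plate (0.008, -0.055, 0.085) [[272.0, 321.0]]
```

Call:
{"method": "step_arm", "body": {
  "increments": [
    [0,0,0,0.01,0,0,0.06],
    [0,0,0,0.02,0,0,0.06],
    [0,0,0,0.02,0,0,0.06]
  ]
}}

```text
time_s: 14.7
position: [0.5299, -0.2332, 0.172]
orientation: [154.7, 0.1, 99.2]
contact_force: [5.7, 0.2, 6.4]
grip_width: 0.088
gripper_force: 40.6
```

```bash
python3 f.py
```

```text
foot in seat mm [ 2.6 -0.6  3.2] dRot [-0.     0.015  0.004]
F plate axes [ 8.7 -0.7  5.2] T [-0.08 -1.53  0.26] 14.7
```

Call:
{"method": "step_arm", "body": {
  "increments": [
    [0,0.1,0,0.01,0,0,0.06],
    [0,0.16,0,0.02,0,0,0.06],
    [0,0.16,0,0.02,0,0,0.06]
  ]
}}

```text
time_s: 15.08
position: [0.5309, -0.2331, 0.1725]
orientation: [155.9, 0.1, 99.1]
contact_force: [3.1, -1.0, 6.8]
grip_width: 0.086
gripper_force: 40.5
```

```bash
python3 f.py
```

```text
foot in seat mm [ 1.3 -0.6  3.3] dRot [-0.001  0.036  0.003]
F plate axes [ 6.2 -1.5  6.8] T [-0.12 -1.1   0.07] 15.075
```

Call:
{"method": "step_arm", "body": {
  "increments": [
    [0,0.06,0,0.01,0,0,0.06],
    [0,0.12,0,0.02,0,0,0.06],
    [0,0.12,0,0.02,0,0,0.06]
  ]
}}

```text
time_s: 15.45
position: [0.5317, -0.2329, 0.1728]
orientation: [157.1, 0.1, 99.1]
contact_force: [1.3, -1.2, 7.3]
grip_width: 0.083
gripper_force: 40.8
```

```bash
python3 f.py
```

```text
foot in seat mm [-0.2 -0.6  3.4] dRot [-0.001  0.057  0.002]
F plate axes [ 4.6 -1.4  8.1] T [-0.12 -0.98 -0.08] 15.45
```

Run:
```python
from station import robot
import cv2,numpy as np
a=0
for i in range(8): a=a+robot.capture("side")["img"][:,:,::-1].astype(float)
a=a/8; np.save("side_con.npy",a)
cv2.imwrite("pics/con2.png",cv2.convertScaleAbs(cv2.resize(a[280:340,345:405],(600,600),interpolation=cv2.INTER_CUBIC),alpha=1.5))
```

```text
(no output)
```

View pics/con2.png

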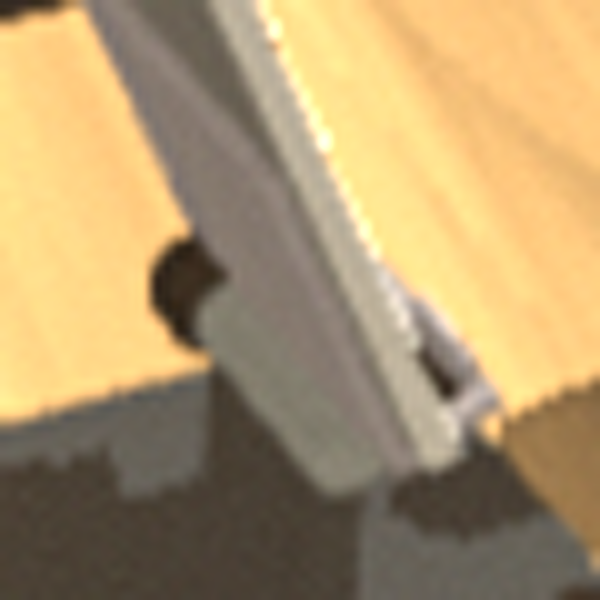

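Call:
{"method": "step_arm", "body": {
  "increments": [
    [0,0.03,0,0.01,0,0,0.06],
    [0,0.05,0,0.015,0,0,0.06],
    [0,0.05,0,0.015,0,0,0.06]
  ]
}}

```text
time_s: 16.23
position: [0.5324, -0.2329, 0.1731]
orientation: [157.9, 0.1, 99.1]
contact_force: [2.7, -0.7, 7.3]
grip_width: 0.085
gripper_force: 41.3
```

```bash
python3 f.py
```

```text
foot in seat mm [-1.1 -0.7  3.6] dRot [-0.001  0.071  0.003]
F plate axes [ 5.8 -1.1  7.6] T [-0.11 -1.27 -0.12] 16.225
```

Run:
```python
from h import *
k=10
f=lambda P:((proj("side",P)-[345,280]+.5)*k)[0].round(0)
for th in (.36,.385,.40,.42,.456,.5):
    S=frame(fit_[8],th); o=SO+SM@[.003,0,.003]
    r=[]
    for y,a,b in((-.045,0,.085),(-.055,0,.13)):
        A,B=f(o+S@[0,y,a]),f(o+S@[0,y,b]); r+=[A,B,round((B-A)[1]/(B-A)[0],2)]
    print(th,*r)
```

```text
0.36 [416. 447.] [307. 159.] 2.64 [440. 477.] [269.  23.] 2.65
0.385 [416. 447.] [298. 165.] 2.39 [440. 477.] [254.  31.] 2.4
0.4 [416. 447.] [292. 168.] 2.25 [440. 477.] [245.  37.] 2.26
0.42 [416. 447.] [285. 173.] 2.09 [440. 477.] [233.  44.] 2.09
0.456 [416. 447.] [271. 181.] 1.83 [440. 477.] [212.  58.] 1.84
0.5 [416. 447.] [255. 192.] 1.58 [440. 477.] [187.  75.] 1.59
```

Call:
{"method": "step_arm", "body": {
  "increments": [
    [0,0.05,-0.05,0,0,0,0.06],
    [0,0.08,-0.08,0,0,0,0.06],
    [0,0.08,-0.08,0,0,0,0.06]
  ],
  "squeeze": 20
}}

```text
time_s: 16.6
position: [0.5316, -0.2325, 0.173]
orientation: [158.1, 0.0, 99.1]
contact_force: [4.0, -1.2, 2.9]
grip_width: 0.084
gripper_force: 42.2
```

```bash
python3 f.py
```

```text
foot in seat mm [-2.2 -0.1  3.8] dRot [0.    0.074 0.002]
F plate axes [ 5.3 -1.8  3.1] T [-0.34 -1.57  0.08] 16.6
```

Call:
{"method": "step_arm", "body": {
  "increments": [
    [0,0.05,0,0,0,0,0.06],
    [0,0.05,0,0,0,0,0.06]
  ]
}}

```text
time_s: 16.85
position: [0.5317, -0.2325, 0.173]
orientation: [158.1, 0.0, 99.1]
contact_force: [4.6, -1.6, 3.1]
grip_width: 0.081
gripper_force: 42.2
```

```bash
python3 f.py
```

```text
foot in seat mm [-2.1 -0.   3.8] dRot [0.    0.074 0.002]
F plate axes [ 5.9 -2.3  3.1] T [-0.45 -1.57  0.08] 16.85
```

Call:
{"method": "step_arm", "body": {
  "increments": [
    [0,0,0,-0.01,0,0,0.06],
    [0,0,0,-0.015,0,0,0.06],
    [0,0,0,-0.015,0,0,0.06]
  ]
}}

```text
time_s: 17.23
position: [0.5313, -0.2324, 0.1728]
orientation: [157.3, 0.0, 99.1]
contact_force: [3.4, -2.0, 3.7]
grip_width: 0.082
gripper_force: 40.7
```

```bash
python3 f.py
```

```text
foot in seat mm [-0.9  0.1  3.6] dRot [0.    0.06  0.001]
F plate axes [ 5.  -2.5  4.1] T [-0.54 -1.14  0.17] 17.225
```

Call:
{"method": "step_arm", "body": {
  "increments": [
    [0,0,0,0,0,0,0.06],
    [0,0,0,0,0,0,0.1],
    [0,0,0,0,0,0,0.13],
    [0,0,0,0,0,0,0.17],
    [0,0,0,0,0,0,0.25],
    [0,0,0,0,0,0,0.35],
    [0,0,0,0,0,0,0.4],
    [0,0,0,0,0,0,0.4]
  ]
}}

```text
time_s: 18.23
position: [0.5315, -0.2323, 0.1729]
orientation: [157.3, 0.0, 99.1]
contact_force: [-1.0, -0.2, -0.9]
grip_width: 0.4
gripper_force: 0.0
```

Call:
{"method": "step_arm", "body": {
  "increments": [
    [0,0,-1,0,0,0,0.4],
    [0,0,-2.5,0,0,0,0.4],
    [0,0,-4.5,0,0,0,0.4],
    [0,0,-7,0,0,0,0.4],
    [0,0,-10,0,0,0,0.4],
    [0,0,-13,0,0,0,0.4],
    [0,0,-16,0,0,0,0.4],
    [0,0,-16,0,0,0,0.4]
  ]
}}

```text
time_s: 19.23
position: [0.4706, -0.2429, 0.3239]
orientation: [157.1, 0.2, 99.0]
contact_force: [0.1, -0.3, -0.5]
grip_width: 0.399
gripper_force: 0.0
```

Run:
```python
from station import robot
import cv2,numpy as np
a={"side":0,"top":0}
for i in range(4):
    for n in a: a[n]=a[n]+robot.capture(n)["img"][:,:,::-1].astype(float)/4
c=lambda i,x,y,w:cv2.convertScaleAbs(cv2.resize(i[y:y+w*3//2,x:x+w],(400,600),interpolation=cv2.INTER_CUBIC),alpha=1.4)
cv2.imwrite("pics/end.png",np.hstack([c(a["side"],338,250,60),c(a["top"],395,185,64)]))
```

```text
(no output)
```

View pics/end.png

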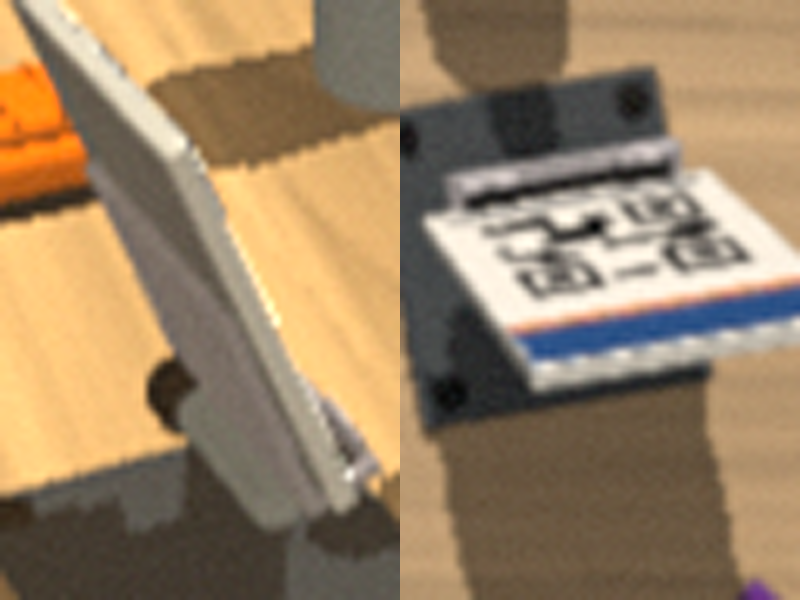

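```bash
python3 -c "
from station import robot
print(robot.job_done())"
```

```text
the job is handed in; nothing more can be done
None
```

The pay-code plate is out of the sorter and leaning on the stand, code side to the customer. In the last pictures its foot is behind the lips, its back looks flat against the rest, and it is centred and released. The job is handed in at about 20 s of the 51 s; the hand-in gave no verdict, so I can't confirm how it was judged.

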